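# Set up the spring stretching demonstration board

## Robot

A 6-joint arm with a two-finger parallel gripper is mounted at the origin on a cart in front of the work surface, level with it; the furniture and walls round the work are solid. World frame = base frame: x ahead of the robot, y to its left, z up, the work surface at z = 0. Lengths are in mm, angles in rad, forces in N, time in s.
With the tool pointing down it reaches from about 325 to 775 mm from the base axis. Payload 5.5 kg.
Tool frame: the origin (TCP) lies at the very end of the fingers, on their centre line; the grasp point (between the pads) lies 19 mm behind it; z points along the fingers, y is the line along which they close (so a half turn about z gives the same grasp; the last joint's range is limited). The gripper opens to 88 mm and grips with 3 to 60 N. Pads are 20 mm wide; open, the fingers measure 115 mm over their backs; the gripper's body (75 mm by 178 mm) begins 61 mm behind the grasp point.
Start: joints at [-1.271, 0.091, 1.231, -0, 1.82, -0.057], TCP at [209.567, -562.226, 197.231] pointing down, gripper open.
Joint ranges: [-2.87, 2.87], [-0.86, 2.18], [0.17, 2.46], [-1.51, 4.65], [0.06, 2.69], [-2.65, 2.65]. Speed limits (rad/s): [2.57, 2.57, 3.01, 3.14, 3.14, 3.14].

## Interface

Orientations are given as a rotation vector (axis times angle).
In Python, from bench import observe, read_camera, hand_in gives the robot as it stands.
- The arm moves only by the tool arm_command, never from a script. Its argument "deltas" is one flat list of numbers, 5 for each row, row after row: the opening, from 0 (shut) to 1 (fully open), then the shift along the tool's x, y, z in cm, then the turn about the tool's z in degrees. In form: [claw, tx, ty, tz, yaw, claw, tx, ty, tz, yaw, ...]. A call has 1 to 5 rows; each row is the pose to reach, as a shift and turn from the pose commanded when the call began, along the tool's axes at that moment; what a row does not reach only later rows make up. A row lasts 1/10 s, in which the tool goes at most 50 mm and 8.59 degrees, less where a joint would pass 70% of its speed; a pose out of reach is approached as far as the arm can. A call with a gripper value outside its range is refused whole. The fingers move at their own pace and stop on an object; the grip force is fixed at half the most. Time passes only in rows, so rows that repeat a pose let the fingers close. It gives the time, the measured TCP pose, the force, the opening and the grip force at its end, in the units of the state.
- observe(): the state, without advancing time (a new reading comes with each control period).
- read_camera(name): name is "scene" or "top"; returns a dict with "frame" (384x512x3 uint8, blue, green, red), "z_map" (384x512 float32, mm along the optical axis (not along the pixel's ray), 0 where there is no reading), "fovy" (degrees; the focal length in pixels is half the picture's height over the tangent of half this angle, whatever the lens; pixels are square), "cx", "cy" (the principal point, pixels), "distortion" ([k1, k2, p1, p2, k3] as OpenCV has them; the pictures are not rectified), "T" (4x4, takes a point from camera to world coordinates). Camera axes: x right, y up, looking along -z (the intrinsics and any distortion apply to the point x, -y, -z); pixel columns grow to the right and rows downward; lengths in mm; the calibration is good to about 2 mm. A picture is of the moment at which its call begins.
- hand_in(): hands the job in; it is judged then, once.
The state is a dict: "time": time; "joint_pos": joint angles; "joint_vel": joint speeds; "tau": joint torques, N m; "ee_pos": TCP position; "ee_rot": TCP orientation; "contact_force": force on the tool from outside, world axes, zero at the start; "ft_torque": the same for the moment, N m; "width": finger opening in mm; "finger_force": force on a finger pad.
Only numpy, scipy, OpenCV 4.12 (cv2) and the standard library are available. Lean on these libraries where they do the work, as an engineer would, in place of code of your own. Each camera call takes 0.05 s, during which the arm holds its last target. There are 200 camera calls.

## Task

Get the spring board ready for the lesson: take the longer of the two steel springs and first hook its peg down into the hole of the metal anchor block. Then take hold of its ring end, stretch the spring to the post at the other end of the board and push the ring right down over the post, so that the spring stays stretched between the two when you let go.

Things in the scene. Friction and masses are not known exactly. Their poses are not given: they have to be found in the camera images.
- long_spring: Longer of two steel springs (the 35 mm shorter one cannot reach), 0.24 kg, standing on the table; its guide rod keeps the 14 mm coil straight (axis 38 mm up). Origin: foot of the peg, a 12 mm round leg pointing down, 30 mm long; over it a square grip block 18x18 mm, 30 to 64 mm up: hold it at about 50 mm, as the anchor will surround the peg. x: from peg to ring; z up. Pinch the blocks across y.
- long_spring_ring (a point): Centre of the ring at its underside: flat, level, 44 mm outside, 30 mm inside, 8 mm thick, level with the peg's foot and 149 mm from it (unstretched). 30 mm from it towards the peg is the centre of the ring end's grip block, 18x18 mm, 0 to 64 mm up; hold it at about 38 mm. The ring end pulls away along x: 0.8 N at once plus 50 N/m, 72 mm at most.
- board_hole (a point): Centre of the hole in the anchor, at the hole's floor (top face of the board). The anchor is an aluminium block 52 x 52 mm, 26 mm high, on a fixed plywood board 290 x 90 x 15 mm; the hole is round, 26 mm in diameter, 26 mm deep, open at the top. x points along the board towards the post, z up.
- board_post (a point): Foot of the steel post, on its axis, on the top face of the board. Post 14 mm in diameter, 12 mm high, bevelled top, 210 mm from the hole along x. A ring lifted 15 to 18 mm off the board passes over it while the peg stays in its 26 mm deep hole. x points away from the hole, z up.

How it is judged:
By the outcome, as a careful person would: the job done as asked, in the order asked, and still so for the second after the job is handed in, with the robot touching nothing.
It also fails if it takes over 56 s, if anything falls off the work surface, if the arm or the gripper's body presses on something with over 40 N, if the wrist force passes 120 N, or if a joint passes its speed limit or range.

## Working session

There is one attempt and no reset: what is moved stays moved. The work goes in short steps, Python scripts to look and compute and a tool call to move; the robot and the scene stay as the last step left them, time stands still between calls to the robot, and variables do not carry over. Pictures are saved under pics/ and viewed, at most 12 in all, crops included, and the job is handed in when it is done.

Besides the shell and the picture viewer there is one more tool, called after "Call:" in YAML: its name, and indented under it one key for each argument. arm_command: Moves the arm, as the interface text tells. Its arguments: {"type":"object","properties":{"deltas":{"type":"array","items":{"type":"number"}}},"required":["deltas"]}

```bash
mkdir -p pics
cat > h.py <<'E'
import numpy as np, cv2, pickle
from bench import observe, read_camera, hand_in
def grab(n):
    c=read_camera(n); pickle.dump(c,open(n+'.pkl','wb')); return c
def K(c):
    h=c['frame'].shape[0]; f=h/2/np.tan(np.radians(c['fovy'])/2)
    return np.array([[f,0,c['cx']],[0,f,c['cy']],[0,0,1.]])
def ray(c,u,v):
    p=cv2.undistortPoints(np.array([[[u,v]]],float),K(c),np.array(c['distortion'],float))[0,0]
    return np.array([p[0],-p[1],-1])
def atz(c,u,v,z):
    T=np.array(c['T']); d=T[:3,:3]@ray(c,u,v); o=T[:3,3]; return o+d*(z-o[2])/d[2]
def dep(c,u,v):
    T=np.array(c['T']); d=c['z_map'][int(round(v)),int(round(u))]; return T[:3,:3]@(ray(c,u,v)*d)+T[:3,3]
E
python3 - <<'E'
from h import *
for n in('top','scene'):
    c=grab(n); cv2.imwrite(f'pics/{n}0.png',cv2.resize(c['frame'],(800,600)) )
    print(n,c['fovy'],np.round(c['T'],2).tolist(),c['distortion'])
s=observe();print(s)
E
```

```text
top 53.592562243021376 [[-0.01, 0.99, -0.12, 426.29], [-1.0, -0.01, -0.02, -23.04], [-0.03, 0.12, 0.99, 1001.21], [0.0, 0.0, 0.0, 1.0]] [-0.01253919  0.          0.          0.          0.        ]
scene 51.01656454269881 [[-0.7, 0.42, -0.58, 11.65], [-0.72, -0.43, 0.54, 521.1], [-0.02, 0.8, 0.6, 618.82], [0.0, 0.0, 0.0, 1.0]] [-0.11586745  0.          0.          0.          0.        ]
{'time': 0.1, 'joint_pos': array([-1.27072909e+00,  9.17959086e-02,  1.23178071e+00, -4.86128825e-06,
        1.81979187e+00, -5.67140022e-02]), 'joint_vel': array([-0.00089694, -0.00111486, -0.0031373 ,  0.00153594,  0.00122528,
        0.00071802]), 'tau': array([ 1.78002265e-03, -4.47857344e+01, -4.07569993e+01,  6.98176143e-02,
        2.84382311e-02, -1.36045219e-04]), 'ee_pos': array([ 209.45187776, -561.91937889,  196.2039915 ]), 'ee_rot': array([-3.09000343e+00, -5.57148404e-01,  3.45730714e-04]), 'contact_force': array([-1.07335685,  0.80873446,  0.36399949]), 'ft_torque': array([ 0.0062812 , -0.01946971,  0.00860239]), 'finger_force': 0.0, 'width': 87.75608672350302}
```

View pics/top0.png

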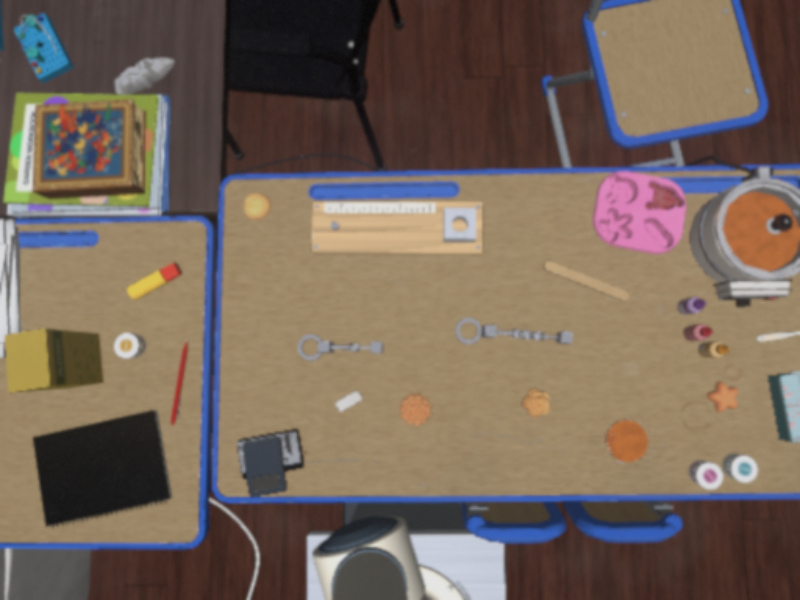

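View pics/scene0.png

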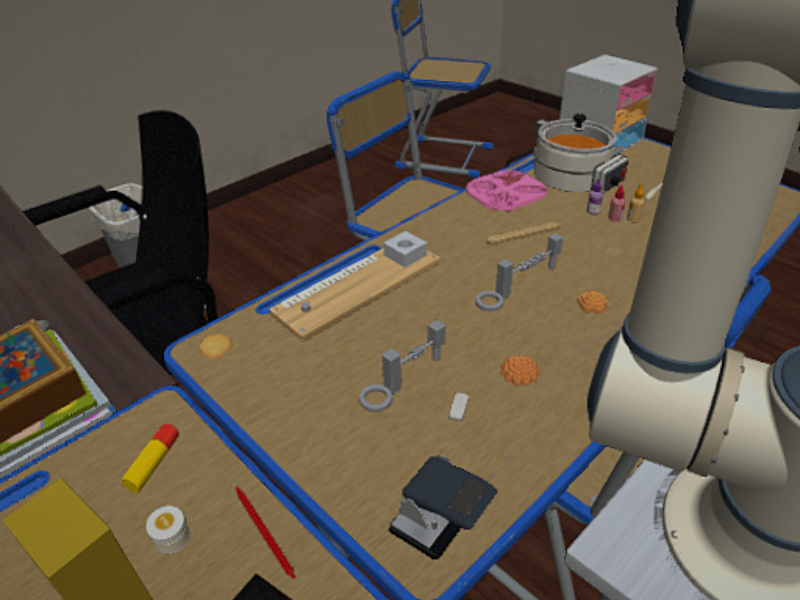

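The top view shows the board, with the anchor at about (460,225) and the post at (335,226). The long spring has its ring at (469,331) and its peg block at (566,337); the short spring lies to the left. I'll enlarge these.

Run:
```python
from h import *
c=pickle.load(open('top.pkl','rb'));f=c['frame']
a=f[125:170,195:315]; b=f[195:230,280:380]
cv2.imwrite('pics/a.png',np.vstack([cv2.resize(a,(720,270),interpolation=cv2.INTER_CUBIC),cv2.resize(np.hstack([b,np.zeros((35,20,3),np.uint8)]),(720,210),interpolation=cv2.INTER_CUBIC)]))
```

```text
(no output)
```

View pics/a.png

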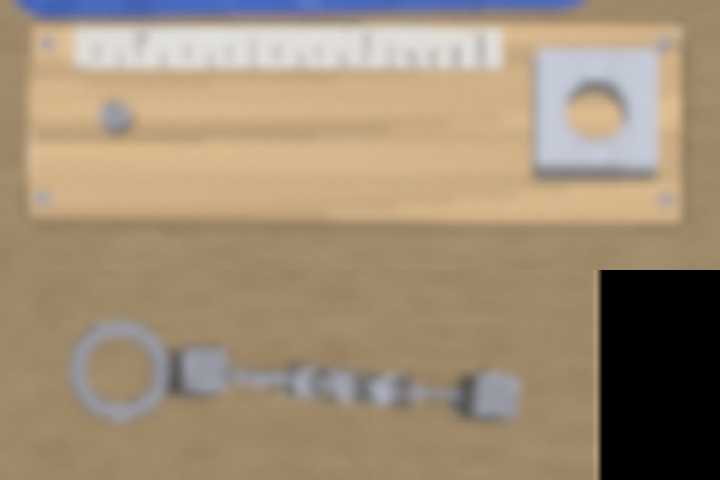

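Run:
```python
from h import *
c=pickle.load(open('top.pkl','rb'))
def A(x,y,z): return atz(c,(x+.5)/6-.5+195,(y+.5)/6-.5+125,z)
def B(x,y,z): return atz(c,(x+.5)/6-.5+280,(y-270+.5)/6-.5+195,z)
for n,p in dict(face=A(597.5,107.5,41),hole=A(597,110,41),post=A(116,117,26),bTL=A(30,27,15),bTR=A(682,27,15),bBL=A(30,217,15),bBR=A(682,220,15),ring=B(119,370,8),rblk=B(205,370.5,64),pblk=B(496,395,64)).items(): print(n,p.round(1))
for n,(x,y,) in dict(face=(548,107),wood=(300,180)).items(): print(n,dep(c,(x+.5)/6-.5+195,(y+.5)/6-.5+125).round(1))
for n,(x,y,) in dict(r=(205,370),p=(496,395),tab=(300,460)).items(): print(n,dep(c,(x+.5)/6-.5+280,(y-270+.5)/6-.5+195).round(1))
# depth-based block tops
z=c['z_map']; 
for (u0,u1,v0,v1,lo,hi) in [(308,322,203,218,55,75),(352,370,206,224,55,75),(280,308,130,158,36,50)]:
    P=np.array([dep(c,u,v) for u in range(u0,u1) for v in range(v0,v1)]); m=(P[:,2]>lo)&(P[:,2]<hi); q=P[m]; print(m.sum(),q.mean(0).round(1),(q.min(0)/2+q.max(0)/2).round(1),np.ptp(q,axis=0).round(1))
# scene view cross-check projections
s=pickle.load(open('scene.pkl','rb'))
```

```text
face [652.8 -98.5  41. ]
hole [651.8 -98.2  41. ]
post [655.7 110.8  26. ]
bTL [699.9 150.9  15. ]
bTR [ 694.7 -138.7   15. ]
bBL [613.9 150.2  15. ]
bBR [ 608.1 -136.3   15. ]
ring [ 477.6 -110.6    8. ]
rblk [ 474.1 -140.7   64. ]
pblk [ 462.6 -258.7   64. ]
face [653.3 -77.3  41.4]
wood [628.7  30.9  14.5]
r [ 474.2 -140.6   65.1]
p [ 462.7 -259.1   62.4]
tab [ 4.380e+02 -1.889e+02 -3.000e-01]
53 [ 475.  -140.7   63.7] [ 476.2 -140.6   61.9] [17.7 16.7 12.8]
53 [ 463.1 -258.2   63.6] [ 462.5 -258.    61.5] [17.4 16.  11.9]
318 [652.9 -99.5  40.9] [653.  -99.5  41.2] [52.8 50.   9.3]
```

Call:
arm_command:
  deltas: [1, 4.3, -2.5, 0, -8, 1, 8.6, -4.9, 0, -16, 1, 12.9, -7.4, 0, -24, 1, 17.2, -9.8, 0, -32, 1, 20, -12, 0, -40]

```text
time: 0.6
ee_pos: [356.6, -377.6, 196.7]
ee_rot: [-2.708, -1.591, -0.001]
contact_force: [0.7, 0.1, -0.0]
width: 87.5
finger_force: 0.0
```

```bash
cat >> h.py <<'E'
from scipy.spatial.transform import Rotation as R
def go(x,y,z,head):
    s=observe(); r=R.from_rotvec(s['ee_rot']).as_matrix()
    h=np.degrees(np.arctan2(r[1,0],r[0,0])); d=r.T@(np.array([x,y,z])-s['ee_pos'])/10
    print('t',round(s['time'],2),s['ee_pos'].round(1),'h',h.round(2),'tilt',r[2].round(3),'w',round(s['width'],1),'F',s['contact_force'].round(1),'| d cm',d.round(2),'yaw',round(-((head-h+180)%360-180),1))
E
python3 -c "
from h import *
go(462.8,-258.5,110,84.3)"
```

```text
t 0.6 [ 356.6 -377.6  196.7] h 60.86 tilt [ 0.001 -0.    -1.   ] w 87.5 F [ 0.7  0.1 -0. ] | d cm [15.56  3.48  8.69] yaw -23.4
```

Call:
arm_command:
  deltas: [1, 4, 0.9, 2.2, -8, 1, 8, 1.8, 4.4, -16, 1, 12, 2.7, 6.6, -23.4, 1, 15.6, 3.5, 8.7, -23.4, 1, 15.6, 3.5, 8.7, -23.4]

```text
time: 1.1
ee_pos: [462.9, -257.1, 105.8]
ee_rot: [-2.327, -2.1, 0.0]
contact_force: [-0.8, -0.6, -0.9]
width: 87.9
finger_force: 0.0
```

```bash
python3 -c "
from h import *
go(462.8,-258.5,31,84.3)"
```

```text
t 1.1 [ 462.9 -257.1  105.8] h 84.13 tilt [ 0.005 -0.005 -1.   ] w 87.9 F [-0.8 -0.6 -0.9] | d cm [-0.18  0.04  7.48] yaw -0.2
```

Call:
arm_command:
  deltas: [1, -0.1, 0, 3, 0, 1, -0.1, 0, 5.5, 0, 1, -0.1, 0, 7, 0, 1, -0.1, 0, 7.3, 0, 1, -0.1, 0, 7.3, 0]

```text
time: 1.6
ee_pos: [462.1, -262.9, 37.5]
ee_rot: [-2.338, -2.098, 0.0]
contact_force: [0.5, -0.5, 0.3]
width: 87.6
finger_force: 0.0
```

```bash
python3 -c "
from h import *
go(462.8,-258.5,31,84.3)
c=grab('top');cv2.imwrite('pics/b.png',cv2.resize(c['frame'][180:240,260:400],(700,300),interpolation=2))"
```

```text
t 1.6 [ 462.1 -262.9   37.5] h 83.81 tilt [ 0. -0. -1.] w 87.6 F [ 0.5 -0.5  0.3] | d cm [0.44 0.02 0.65] yaw -0.5
```

View pics/b.png

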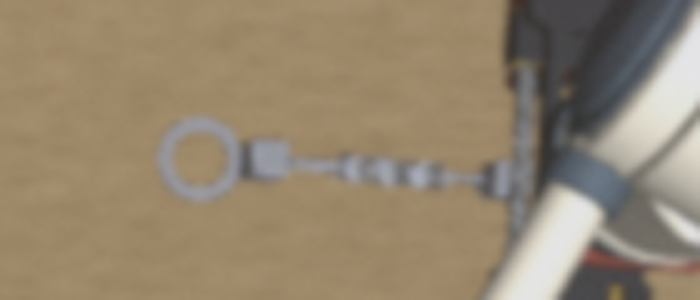

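The gripper straddles the peg block at about (500,180) and the spring hasn't moved. I'll correct the position, then close.

Call:
arm_command:
  deltas: [1, 0.4, 0, 0.6, -0.5, 1, 0.4, 0, 0.6, -0.5, 0.5, 0.4, 0, 0.6, -0.5, 0, 0.4, 0, 0.6, -0.5, 0, 0.4, 0, 0.6, -0.5]

```text
time: 2.15
ee_pos: [462.9, -258.6, 31.5]
ee_rot: [2.328, 2.109, 0.0]
contact_force: [-0.5, 0.0, -0.1]
width: 67.4
finger_force: 0.0
```

Call:
arm_command:
  deltas: [0, 0, 0, 0, 0, 0, 0, 0, 0, 0, 0, 0, 0, 0, 0, 0, 0, 0, 0, 0, 0, 0, 0, 0, 0]

```text
time: 2.65
ee_pos: [462.8, -258.5, 31.2]
ee_rot: [-2.328, -2.109, 0.0]
contact_force: [0.1, 0.6, 0.1]
width: 27.0
finger_force: 0.0
```

```bash
python3 -c "
from h import *
go(462.8,-258.5,96,84.3)"
```

```text
t 2.65 [ 462.8 -258.5   31.2] h 84.34 tilt [ 0. -0. -1.] w 27.0 F [0.1 0.6 0.1] | d cm [ 0.    0.   -6.48] yaw 0.0
```

Call:
arm_command:
  deltas: [0, 0, 0, 0, 0, 0, 0, 0, 0, 0, 0, 0, 0, 0, 0, 0, 0, 0, 0, 0, 0, 0, 0, 0, 0]

```text
time: 3.15
ee_pos: [462.8, -258.5, 31.2]
ee_rot: [-2.328, -2.109, 0.0]
contact_force: [-0.3, 0.2, -0.1]
width: 17.3
finger_force: 30.0
```

Call:
arm_command:
  deltas: [0, 0, 0, -0.3, 0, 0, 0, 0, -0.8, 0, 0, 0, 0, -1.4, 0, 0, 0, 0, -2, 0, 0, 0, 0, -2.5, 0]

```text
time: 3.65
ee_pos: [462.9, -258.6, 57.1]
ee_rot: [2.328, 2.109, 0.0]
contact_force: [-0.5, 0.3, -2.5]
width: 17.3
finger_force: 30.0
```

Call:
arm_command:
  deltas: [0, 0, 0, -0.7, 0, 0, 0, 0, -1.6, 0, 0, 0, 0, -2.5, 0, 0, 0, 0, -3.4, 0, 0, 0, 0, -4, 0]

```text
time: 4.15
ee_pos: [463.1, -258.7, 97.6]
ee_rot: [2.327, 2.108, 0.001]
contact_force: [-0.6, -0.5, -2.7]
width: 17.7
finger_force: 30.0
```

```bash
python3 -c "
from h import *
go(652.8,-98.8,96,89)
c=grab('scene');cv2.imwrite('pics/c.png',cv2.resize(c['frame'][110:260,250:450],(800,600),interpolation=2))"
```

```text
t 4.15 [ 463.1 -258.7   97.6] h 84.34 tilt [-0.001  0.001 -1.   ] w 17.7 F [-0.6 -0.5 -2.7] | d cm [17.78 17.3   0.17] yaw -4.7
```

View pics/c.png

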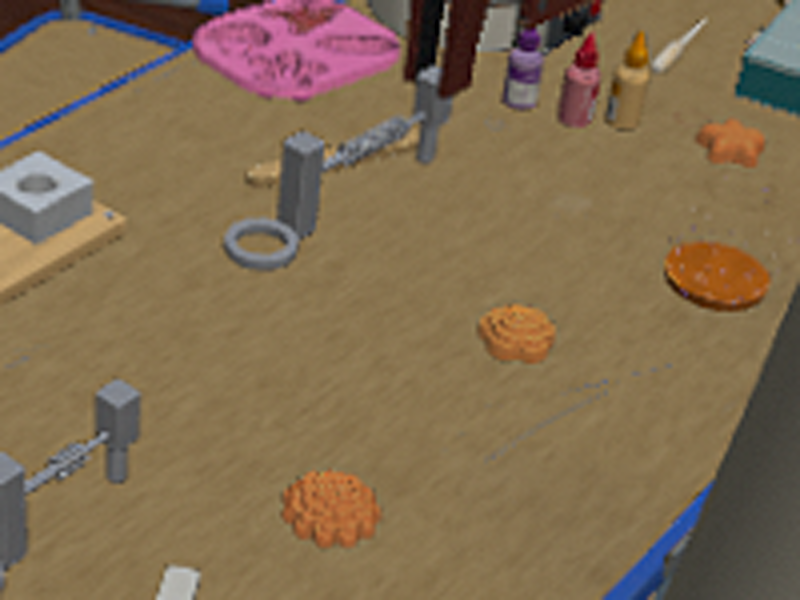

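The spring is up: its ring is at (262,243), its peg block at (432,120) and it hangs roughly level. Next, across to the hole.

Call:
arm_command:
  deltas: [0, 1.2, 1.2, 0, -1, 0, 3.2, 3.2, 0, -2, 0, 5.4, 5.3, 0, -3, 0, 7.6, 7.4, 0, -4, 0, 9.8, 9.5, 0, -4.7]

```text
time: 4.7
ee_pos: [567.7, -169.5, 96.1]
ee_rot: [-2.239, -2.203, 0.0]
contact_force: [0.4, -0.8, -2.5]
width: 17.5
finger_force: 30.0
```

Call:
arm_command:
  deltas: [0, 2.2, 2.1, 0, 0, 0, 4.3, 4.1, 0, 0, 0, 6.2, 6, 0, 0, 0, 7.4, 7.2, 0, 0, 0, 7.7, 7.4, 0, 0]

```text
time: 5.2
ee_pos: [643.0, -93.0, 95.4]
ee_rot: [-2.237, -2.204, 0.0]
contact_force: [-0.5, -0.2, -2.0]
width: 17.3
finger_force: 30.0
```

Call:
arm_command:
  deltas: [0, 0, 0, 0, 0, 0, 0, 0, 0, 0]

```text
time: 5.4
ee_pos: [641.7, -95.3, 96.1]
ee_rot: [-2.24, -2.202, 0.001]
contact_force: [-0.5, 0.1, -1.9]
width: 17.5
finger_force: 30.0
```

```bash
python3 -c "
from h import *
go(652.8,-98.8,46,89)
c=grab('scene');cv2.imwrite('pics/d.png',cv2.resize(c['frame'][110:230,160:320],(800,600),interpolation=2))
c=grab('top');cv2.imwrite('pics/d2.png',cv2.resize(c['frame'][115:175,190:330],(800,343),interpolation=2))"
```

```text
t 5.4 [641.7 -95.3  96.1] h 89.01 tilt [-0.    -0.001 -1.   ] w 17.5 F [-0.5  0.1 -1.9] | d cm [-0.33  1.12  5.01] yaw 0.0
```

View pics/d.png

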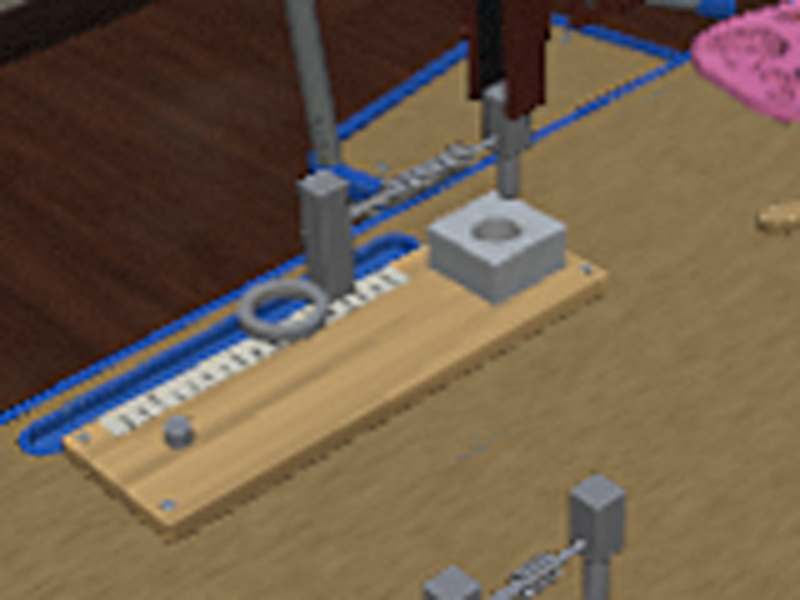

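The peg foot is at (508,195), above and close to the hole at (497,228), and the ring end is level. I'll align it and start lowering.

Call:
arm_command:
  deltas: [0, -0.2, 0.6, 0, 0, 0, -0.3, 1.1, 0, 0, 0, -0.3, 1.1, 0.5, 0, 0, -0.3, 1.1, 1, 0, 0, -0.3, 1.1, 1.5, 0]

```text
time: 6.0
ee_pos: [653.0, -97.8, 80.3]
ee_rot: [-2.239, -2.202, 0.001]
contact_force: [-0.1, 1.1, -1.6]
width: 17.6
finger_force: 30.0
```

Call:
arm_command:
  deltas: [0, 0, 0, 0.5, 0, 0, 0, 0, 1, 0, 0, 0, 0, 1.5, 0, 0, 0, 0, 1.7, 0, 0, 0, 0, 1.7, 0]

```text
time: 6.5
ee_pos: [652.9, -97.7, 63.7]
ee_rot: [-2.239, -2.202, 0.001]
contact_force: [-0.8, 0.3, -1.7]
width: 17.9
finger_force: 30.0
```

```bash
python3 -c "
from h import *
go(652.8,-98.8,46.5,89)"
```

```text
t 6.5 [652.9 -97.7  63.7] h 89.05 tilt [ 0.    -0.001 -1.   ] w 17.9 F [-0.8  0.3 -1.7] | d cm [-0.11 -0.01  1.72] yaw 0.0
```

Call:
arm_command:
  deltas: [0, -0.1, 0, 0.4, 0, 0, -0.1, 0, 0.8, 0, 0, -0.1, 0, 1.2, 0, 0, -0.1, 0, 1.6, 0, 0, -0.1, 0, 1.6, 0]

```text
time: 7.0
ee_pos: [652.8, -98.8, 47.3]
ee_rot: [-2.239, -2.202, 0.001]
contact_force: [0.2, -1.3, -2.5]
width: 17.6
finger_force: 30.0
```

```bash
python3 -c "
from h import *
go(652.8,-98.8,46.5,89)
c=grab('scene');cv2.imwrite('pics/e.png',cv2.resize(c['frame'][110:230,160:320],(800,600),interpolation=2))"
```

```text
t 7.0 [652.8 -98.8  47.3] h 89.04 tilt [ 0.    -0.001 -1.   ] w 17.6 F [ 0.2 -1.3 -2.5] | d cm [-0.   -0.    0.08] yaw 0.0
```

View pics/e.png

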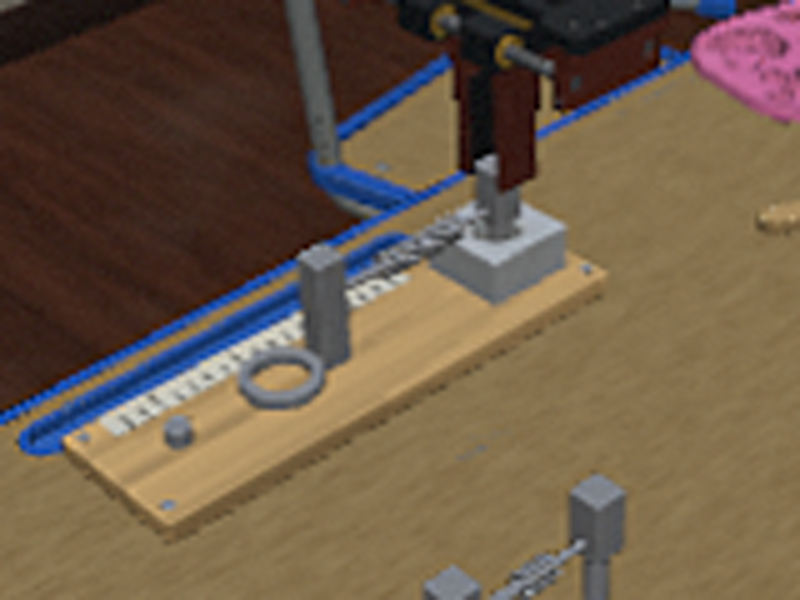

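The peg is down in the anchor at (498,230) and the ring rests on the board at (283,378). Now to release, rise and move toward the ring block.

Call:
arm_command:
  deltas: [0, 0, 0, 0.1, 0, 0.5, 0, 0, 0.1, 0, 0.5, 0, 0, 0.1, 0, 0.5, 0, 0, 0.1, 0, 0.5, 0, 0, 0.1, 0]

```text
time: 7.55
ee_pos: [653.4, -98.8, 47.7]
ee_rot: [2.24, 2.202, 0.001]
contact_force: [0.2, 0.7, 1.2]
width: 43.0
finger_force: 0.0
```

Call:
arm_command:
  deltas: [0.5, 0, 0, -1, 0, 0.5, 0, 0, -3, 0, 0.5, 0, 0, -5, 0, 0.5, 0, 0, -7, 0, 0.5, 0, 0, -7, 0]

```text
time: 8.05
ee_pos: [655.0, -99.1, 122.2]
ee_rot: [2.236, 2.199, 0.006]
contact_force: [-0.1, -0.5, 0.3]
width: 44.0
finger_force: 0.0
```

Call:
arm_command:
  deltas: [0.5, -4, 0, 0, 0, 0.5, -8, 0, 0, 0, 0.5, -10, 0, 0, 0, 0.5, -10, 0, 0, 0]

```text
time: 8.45
ee_pos: [650.8, -201.3, 116.0]
ee_rot: [-2.243, -2.198, 0.001]
contact_force: [-0.9, 0.1, -0.4]
width: 43.9
finger_force: 0.0
```

```bash
python3 -c "
from h import *
c=grab('top');cv2.imwrite('pics/f.png',cv2.resize(c['frame'][120:175,190:320],(780,330),interpolation=2))
P=np.array([dep(c,u,v) for u in range(215,320) for v in range(125,165)])
for a,b in((-20,60),(-125,-75)):
  q=P[(P[:,2]>70)&(P[:,2]<86)&(P[:,1]>a)&(P[:,1]<b)]; print(len(q),q.mean(0).round(1) if len(q) else '')
go(654.9,20.2,34,89)"
```

```text
51 [654.4  18.7  78.4]
52 [ 652.1 -100.2   78.6]
t 8.5 [ 651.1 -199.4  116.3] h 88.92 tilt [ 0.001 -0.001 -1.   ] w 44.1 F [ 0.2 -0.1 -0.1] | d cm [21.96 -0.03  8.26] yaw -0.1
```

View pics/f.png

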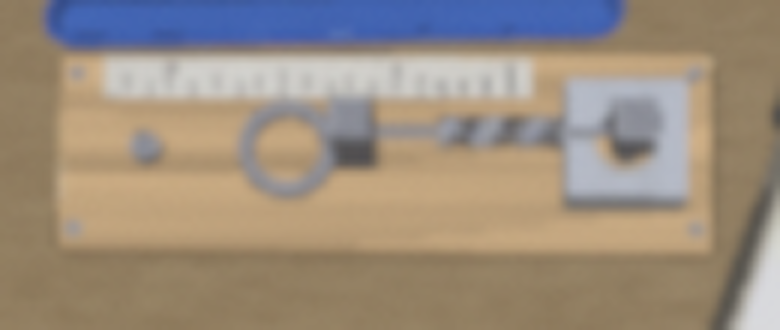

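The peg block is seated at (635,120), with its top at z≈79. The ring block's top is at (352,118), world (654.4,19), and the post is at (146,148). I'll take the ring block.

Call:
arm_command:
  deltas: [0.5, 4.5, 0, 0, 0, 0.5, 9, 0, 0, 0, 0.5, 13.5, 0, 0, 0, 0.5, 18, 0, 0, 0, 0.5, 21.7, 0, 0, 0]

```text
time: 9.0
ee_pos: [654.5, 22.8, 117.3]
ee_rot: [-2.236, -2.205, -0.001]
contact_force: [0.8, 0.0, 0.1]
width: 43.8
finger_force: 0.0
```

Call:
arm_command:
  deltas: [0.5, 0, 0, 0, 0, 0.5, 0, 0, 0, 0]

```text
time: 9.2
ee_pos: [654.8, 20.5, 117.2]
ee_rot: [-2.236, -2.207, 0.0]
contact_force: [-0.0, -1.2, 0.2]
width: 44.0
finger_force: 0.0
```

```bash
python3 -c "
from h import *
go(654.4,19,34,89)"
```

```text
t 9.2 [654.8  20.5 117.2] h 89.24 tilt [ 0. -0. -1.] w 44.0 F [-0.  -1.2  0.2] | d cm [-0.15 -0.04  8.32] yaw 0.2
```

Call:
arm_command:
  deltas: [0.5, -0.15, 0, 2.5, 0, 0.5, -0.15, 0, 5, 0, 0.5, -0.15, 0, 7.5, 0, 0.5, -0.15, 0, 8.2, 0, 0.5, -0.15, 0, 8.2, 0]

```text
time: 9.7
ee_pos: [654.1, 15.9, 33.7]
ee_rot: [-2.24, -2.2, 0.003]
contact_force: [-0.7, -0.5, 0.1]
width: 43.8
finger_force: 0.0
```

```bash
python3 -c "
from h import *
go(654.4,19,34,89)"
```

```text
t 9.7 [654.1  15.9  33.7] h 88.98 tilt [-0.    -0.003 -1.   ] w 43.8 F [-0.7 -0.5  0.1] | d cm [ 0.31  0.02 -0.03] yaw -0.0
```

Call:
arm_command:
  deltas: [0.5, 0.1, 0, 0, 0, 0.5, 0.1, 0, 0, 0, 0, 0.1, 0, 0, 0, 0, 0.1, 0, 0, 0, 0, 0.1, 0, 0, 0]

```text
time: 10.2
ee_pos: [655.4, 17.8, 35.8]
ee_rot: [2.239, 2.203, 0.001]
contact_force: [-0.5, -0.8, 0.7]
width: 23.3
finger_force: 0.0
```

Call:
arm_command:
  deltas: [0, 0, 0, 0, 0, 0, 0, 0, 0, 0, 0, 0, 0, 0, 0, 0, 0, 0, 0, 0, 0, 0, 0, 0, 0]

```text
time: 10.7
ee_pos: [655.2, 17.7, 35.5]
ee_rot: [2.24, 2.203, 0.0]
contact_force: [-1.0, -0.6, 1.6]
width: 17.8
finger_force: 29.9
```

```bash
python3 -c "
from h import *
go(655.2,80.5,50,89)
c=grab('top')
P=np.array([dep(c,u,v) for u in range(195,320) for v in range(120,165)])
for a,b in((-125,-75),):
  q=P[(P[:,2]>70)&(P[:,2]<86)&(P[:,1]>a)&(P[:,1]<b)]; print(len(q),q.mean(0).round(1) if len(q) else '')
cv2.imwrite('pics/g.png',cv2.resize(c['frame'][120:175,190:320],(780,330),interpolation=2))"
```

```text
t 10.7 [655.2  17.7  35.5] h 89.04 tilt [ 0.  0. -1.] w 17.8 F [-1.  -0.6  1.6] | d cm [ 6.28 -0.11 -1.45] yaw 0.0
56 [ 651.5 -100.2   78.6]
```

View pics/g.png

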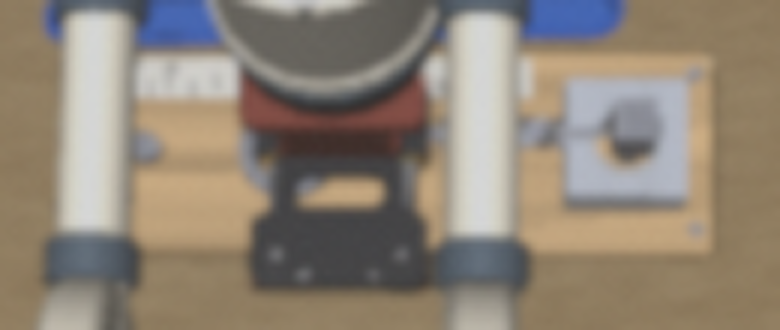

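Gripped; the peg block hasn't moved from (635,120). I'll lift 16.5 mm and then stretch.

Call:
arm_command:
  deltas: [0, 0, 0, -0.4, 0, 0, 0, 0, -0.8, 0, 0, 0, 0, -1.2, 0, 0, 0, 0, -1.6, 0, 0, 0, 0, -1.65, 0]

```text
time: 11.25
ee_pos: [655.5, 17.7, 52.6]
ee_rot: [2.239, 2.202, 0.001]
contact_force: [0.2, -0.9, -1.6]
width: 17.8
finger_force: 30.0
```

Call:
arm_command:
  deltas: [0, 0.3, 0, 0, 0, 0, 0.6, 0, 0, 0, 0, 1, 0, 0, 0, 0, 1.5, 0, 0, 0, 0, 2, 0, 0, 0]

```text
time: 11.75
ee_pos: [655.3, 37.9, 51.6]
ee_rot: [-2.24, -2.203, 0.001]
contact_force: [-0.8, -0.7, -2.9]
width: 18.2
finger_force: 30.0
```

```bash
python3 -c "
from h import *
go(655.2,79.3,52,89)
c=grab('top')
P=np.array([dep(c,u,v) for u in range(285,320) for v in range(120,165)])
q=P[(P[:,2]>66)&(P[:,2]<105)&(P[:,1]>-125)&(P[:,1]<-75)]; print(len(q),q.mean(0).round(1) if len(q) else '')"
```

```text
t 11.75 [655.3  37.9  51.6] h 89.04 tilt [-0. -0. -1.] w 18.2 F [-0.8 -0.7 -2.9] | d cm [ 4.14 -0.08 -0.05] yaw 0.0
73 [650.4 -90.6  87.4]
```

Call:
arm_command:
  deltas: [0, 0.5, 0, 0, 0, 0, 1, 0, 0, 0, 0, 1.5, 0, 0, 0, 0, 2, 0, 0, 0, 0, 2.3, 0, 0, 0]

```text
time: 12.3
ee_pos: [655.8, 61.1, 51.7]
ee_rot: [2.24, 2.203, -0.0]
contact_force: [-0.8, -1.9, -1.4]
width: 17.4
finger_force: 30.0
```

```bash
python3 -c "
from h import *
go(655.2,79.3,52,89)
c=grab('top')
P=np.array([dep(c,u,v) for u in range(285,320) for v in range(120,165)])
q=P[(P[:,2]>66)&(P[:,2]<105)&(P[:,1]>-125)&(P[:,1]<-65)]; print(len(q),q.mean(0).round(1) if len(q) else '')
c=grab('scene');cv2.imwrite('pics/i.png',cv2.resize(c['frame'][110:230,160:320],(800,600),interpolation=2))"
```

```text
t 12.3 [655.8  61.1  51.7] h 89.05 tilt [-0. -0. -1.] w 17.4 F [-0.8 -1.9 -1.4] | d cm [ 1.82 -0.09 -0.03] yaw 0.1
74 [650.4 -90.4  87.1]
```

View pics/i.png

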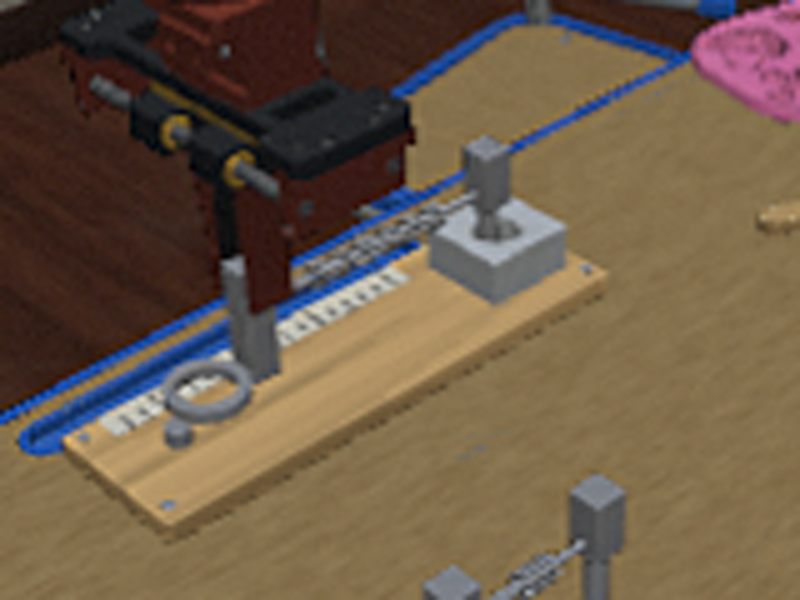

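The peg block at (487,170) is raised about 9 mm but still in the hole. The ring at (207,390) is nearing the post at (178,433). I'll keep pulling.

Call:
arm_command:
  deltas: [0, 0.4, 0, -0.05, 0, 0, 0.8, 0, -0.05, 0, 0, 1.2, 0, -0.05, 0, 0, 1.6, 0, -0.05, 0, 0, 1.85, -0.05, -0.05, 0]

```text
time: 12.9
ee_pos: [655.7, 79.5, 52.2]
ee_rot: [2.24, 2.203, -0.0]
contact_force: [0.3, -4.0, -2.6]
width: 17.8
finger_force: 30.0
```

Call:
arm_command:
  deltas: [0, 0, 0, 0, 0, 0, 0, 0, 0, 0]

```text
time: 13.1
ee_pos: [655.7, 79.2, 52.2]
ee_rot: [2.24, 2.203, -0.0]
contact_force: [-0.2, -3.2, -2.5]
width: 18.0
finger_force: 30.0
```

```bash
python3 -c "
from h import *
go(655.2,79.3,35.5,89)
c=grab('top')
P=np.array([dep(c,u,v) for u in range(285,320) for v in range(120,165)])
q=P[(P[:,2]>66)&(P[:,2]<105)&(P[:,1]>-125)&(P[:,1]<-65)]; print(len(q),q.mean(0).round(1) if len(q) else '')
d=grab('scene')
def up(f,a,b,s): return cv2.resize(f,(a,b),interpolation=2)
cv2.imwrite('pics/j.png',np.vstack([up(d['frame'][160:215,160:260],600,330,0),up(c['frame'][125:165,185:285],600,240,0)]))"
```

```text
t 13.1 [655.7  79.2  52.2] h 89.05 tilt [-0.  0. -1.] w 18.0 F [-0.2 -3.2 -2.5] | d cm [ 0.01 -0.05  1.67] yaw 0.1
76 [650.3 -91.   87. ]
```

View pics/j.png

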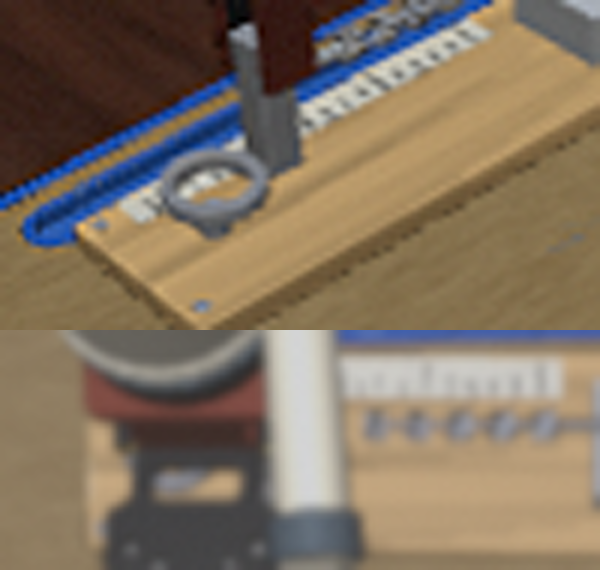

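```bash
python3 -c "
from h import *
c=pickle.load(open('scene.pkl','rb'))
print('ring',atz(c,213.5/6-.5+160,(186.5)/6-.5+160,35.5))
print('post(mid)',atz(c,178.5/5-.5+160,432.5/5-.5+110,21))
T=np.linalg.inv(c['T'])
def pr(p):
    q=T[:3,:3]@p+T[:3,3]; return (cv2.projectPoints(np.array([[q[0],-q[1],-q[2]]]),np.zeros(3),np.zeros(3),K(c),np.array(c['distortion'],float))[0][0,0]-[160,160]+.5)*6
print(pr(np.array([655.7,110.8,27])),pr(np.array([655.9,110.7,35.5])))
"
```

```text
ring [659.11194507 110.06843958  35.5       ]
post(mid) [658.11080765 112.56090431  21.        ]
[219.68962684 207.87747528] [217.16498453 190.69858864]
```

Ring and post agree to about 2.5 mm, well within the 8 mm clearance. Pushing it down.

Call:
arm_command:
  deltas: [0, 0.1, -0.05, 0.4, 0, 0, 0.1, -0.05, 0.8, 0, 0, 0.1, -0.05, 1.2, 0, 0, 0.1, -0.05, 1.5, 0, 0, 0.1, -0.05, 1.7, 0]

```text
time: 13.7
ee_pos: [655.2, 80.1, 35.4]
ee_rot: [2.24, 2.203, 0.0]
contact_force: [-2.7, -4.9, 8.4]
width: 17.7
finger_force: 30.0
```

Call:
arm_command:
  deltas: [0, 0, 0, 0, 0, 0, 0, 0, 0, 0]

```text
time: 13.9
ee_pos: [655.2, 80.2, 35.5]
ee_rot: [2.24, 2.203, 0.0]
contact_force: [-0.8, -3.2, 1.8]
width: 17.9
finger_force: 30.0
```

```bash
python3 -c "
from h import *
go(655.2,79.3,35.5,89)
c=grab('top')
P=np.array([dep(c,u,v) for u in range(285,320) for v in range(120,165)])
q=P[(P[:,2]>66)&(P[:,2]<105)&(P[:,1]>-125)&(P[:,1]<-65)]; print(len(q),q.mean(0).round(1) if len(q) else '')"
```

```text
t 13.9 [655.2  80.2  35.5] h 89.04 tilt [-0.  0. -1.] w 17.9 F [-0.8 -3.2  1.8] | d cm [-0.09 -0.   -0.  ] yaw 0.0
66 [651.  -91.6  77.2]
```

Call:
arm_command:
  deltas: [0, -0.2, 0, 0.05, 0, 0, -0.4, 0, 0.05, 0, 0, -0.6, 0, 0.05, 0, 0, -0.7, 0, 0.05, 0, 0, -0.7, 0, 0.05, 0]

```text
time: 14.45
ee_pos: [655.5, 73.2, 35.4]
ee_rot: [2.24, 2.202, 0.002]
contact_force: [-0.7, -1.1, 5.9]
width: 17.6
finger_force: 30.0
```

Call:
arm_command:
  deltas: [0.5, 0, 0, 0, 0, 0.5, 0, 0, 0, 0, 0.5, 0, 0, 0, 0, 0.5, 0, 0, 0, 0, 0.5, 0, 0, 0, 0]

```text
time: 14.95
ee_pos: [654.9, 73.3, 34.4]
ee_rot: [-2.239, -2.203, 0.0]
contact_force: [0.0, 0.3, 0.6]
width: 43.9
finger_force: 0.0
```

Call:
arm_command:
  deltas: [0.5, 0, 0, -1, 0, 0.5, 0, 0, -3, 0, 0.5, 0, 0, -6, 0, 0.5, 0, 0, -9, 0, 0.5, 0, 0, -11, 0]

```text
time: 15.45
ee_pos: [655.8, 73.3, 148.7]
ee_rot: [2.238, 2.201, 0.005]
contact_force: [-0.0, 0.3, 0.6]
width: 43.8
finger_force: 0.0
```

Call:
arm_command:
  deltas: [0.5, 0, 0, -2, 0, 0.5, 0, 0, -4, 0, 0.5, 0, 0, -4, 0, 0.5, 0, 0, -4, 0]

```text
time: 15.85
ee_pos: [655.3, 73.2, 185.3]
ee_rot: [2.239, 2.202, 0.002]
contact_force: [-0.3, -0.0, -0.3]
width: 43.6
finger_force: 0.0
```

```bash
python3 -c "
from h import *
go(655,80,200,89)
c=grab('top')
P=np.array([dep(c,u,v) for u in range(195,320) for v in range(120,165)])
q=P[(P[:,2]>66)&(P[:,2]<105)&(P[:,1]>-125)&(P[:,1]<-65)]; print(len(q),q.mean(0).round(1) if len(q) else '')
d=grab('scene')
cv2.imwrite('pics/k.png',cv2.resize(d['frame'][125:217,160:283],(800,598),interpolation=2))"
```

```text
t 15.85 [655.3  73.2 185.3] h 89.05 tilt [ 0.     0.001 -1.   ] w 43.6 F [-0.3 -0.  -0.3] | d cm [ 0.68 -0.04 -1.47] yaw 0.0
65 [651.1 -91.5  77.5]
```

View pics/k.png

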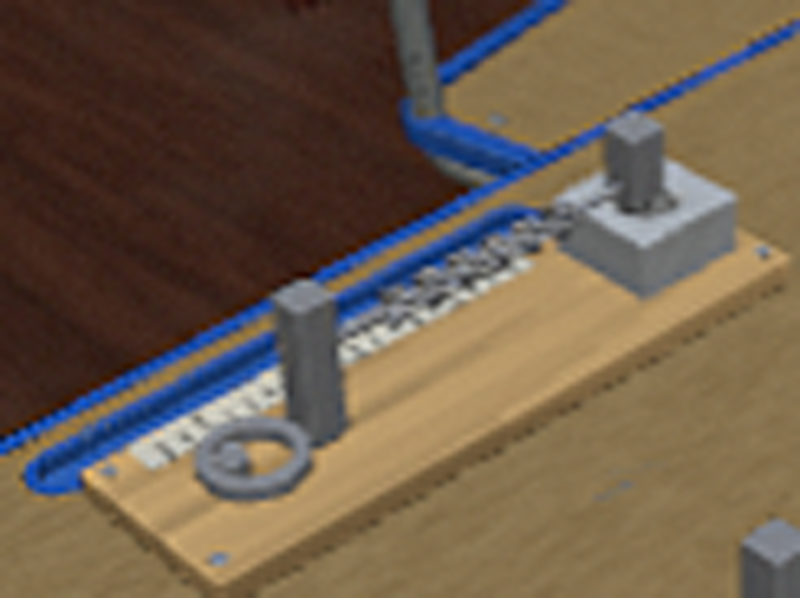

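The ring lies flat on the board around the post (235,455), and the peg sits in the anchor at (640,180). The spring is stretched and the gripper is clear.

```bash
python3 -c "
from h import *
print(hand_in())"
```

```text
the job is handed in; nothing more can be done
None
```

The long spring's peg is down in the anchor hole, its ring is flat on the board over the post with the spring stretched between them, and the job was handed in at about 16 s of the 56 s; no verdict was returned.

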